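Put the spirit level back in its lean rack and bar it in

TASK

Put the yellow spirit level away in the blue rack: slide the rack's retaining bar fully aside by its red knob, stand the level in the empty wide bay with either end down, its foot against the toe lip at the front and its upper part leaning back, broad face square on the rubber-edged wall, let go of it there while the bar is still open, then slide the bar fully home in front of it. Leave the straightedge and the other things on the bench where they are.

Things in the scene. Friction and masses are not known exactly. Their poses are not given: they have to be found in the camera images.
- rack: Fixed blue sheet-steel lean rack, 110 deep (x) x 234 wide (y) x 205 mm high. Origin: centre of its underside, on the bench. x points from the open front to the back wall, y to the left seen from the front, z up. A divider at y = -35 mm parts a wide empty bay (clear from y = -33 to +113 mm) from a narrow one (y = -113 to -37 mm) that holds a straightedge. Cheeks at y = +-115 mm. Sheet 4 mm.
- bay_foot (a point): Middle of the wide bay at the toe lip: on the lip's inner face, at the height of the 4 mm thick floor (rack frame x = -51, y = +40, z = 4 mm). The lip runs along the whole front, 5 mm thick, its top 23 mm above the floor.
- bay_rest (a point): Middle of the wide bay, front of the 13 mm rubber bead along the top of the upright back wall, where parts lean (rack frame x = +42.5, y = +40, z = 198.5 mm). The wall's face lies 4.5 mm behind this point. The level, foot on the floor against the lip and resting on the bead, leans back 21 degrees from vertical; its front face is then about 8 mm behind the closed bar.
- bay_guide (a point): Axis of the sliding bar at the middle of the wide bay (rack frame x = -22, y = +40, z = 125 mm). The bar runs in 27 mm bushes, 14 mm long, on both cheeks and the divider. Top outline of cheeks and divider, rack frame: z = 108 mm from the front to x = -37, z = 148 mm from there to x = +5, z = 188 mm behind, the steps bevelled.
- bar (a joint): Travel of the rack's retaining bar (12 mm round steel) in m: 0 = home, its tip in the bush of the left cheek, both bays barred; 0.160 = fully aside, drawn out to the rack's right (rack -y), its tip at the divider and the wide bay open. It runs with about 1.5 N of friction and stays where it is left.
- bar_knob (a point): Centre of the red knob that stands up on the bar's right-hand (rack -y) end, outside the rack: a 25 mm round grip, vertical axis, 37 mm high (from 19 mm below this point to 18 mm above), on an 11 mm stem above the bar, whose axis lies 39 mm below this point. It moves with the bar; with the bar home it stands 65 mm outside the right cheek.
- level_mid (a point): Centre of the loose yellow spirit level with black end caps and green vials: 300 (x, long) x 46 (y) x 20 mm (z), solid outline, 0.18 to 0.35 kg, centre of mass here. It starts lying on a broad face on the bench. Axes: x along its length, y across its 46 mm width, z normal to the broad face.
- level_end_a (a point): Middle of the level's end face at its +x end.
- level_end_b (a point): Middle of the level's end face at its -x end.
- straightedge_mid (a point): Centre of a loose aluminium straightedge, 290 x 36 x 12 mm, that already leans in the narrow bay; leave it.
- tape_measure: Yellow tape measure, 36 x 128 x 60 mm, loose bystander; origin under its middle.
- tee: White plastic pipe tee, 62 x 82 x 41 mm, loose bystander; origin under its middle.
- tube_cutter: Blue tube cutter, 36 x 117 x 24 mm, loose bystander; origin under its middle.

How it is judged:
By the outcome, as a careful person would: the job done as asked, in the order asked, and still so for the second after the job is handed in, with the robot touching nothing.
It also fails if it takes over 72 s, if anything falls off the work surface, if the arm or the gripper's body presses on something with over 40 N, if the wrist force passes 120 N, or if a joint passes its speed limit or range.

ROBOT

A 6-joint arm with a two-finger parallel gripper is mounted at the origin on a cart in front of the work surface, level with it; the furniture and walls round the work are solid. World frame = base frame: x ahead of the robot, y to its left, z up, the work surface at z = 0. Lengths are in mm, angles in rad, forces in N, time in s.
With the tool pointing down it reaches from about 325 to 775 mm from the base axis. Payload 9.3 kg.
Tool frame: the origin (TCP) lies on the centre line of the jaws, within the pads' length; the fingertips stand 25 mm ahead of it and the grasp point (between the pads) lies 6 mm ahead of it; z points along the fingers, y is the line along which they close (so a half turn about z gives the same grasp; the last joint's range is limited). The gripper opens to 85 mm and grips with 20 to 120 N. Pads are 22 mm wide; open, the fingers measure 114 mm over their backs; the gripper's body (76 mm by 85 mm) begins 54 mm behind the grasp point. The pads swing forward as they close: fully open they stand 13 mm farther back than shut.
Start: joints at [1.142, 0.259, 0.021, 1.334, 0, 1.418], TCP at [149.776, 529.211, 256.279] pointing down, gripper open.
Joint ranges: [-3.04, 3.04], [-0.91, 1.82], [-1.04, 1.36], [-1.92, 1.95], [-1.52, 1.45], [-3.14, 3.14]. Speed limits (rad/s): [2.22, 2.22, 2.79, 3.14, 3.14, 3.14].

INTERFACE

Orientations are given as a unit quaternion [x, y, z, w].
In Python, from station import r gives the robot as it stands.
- The arm moves only by the shell command python3 -m pendant 'ROWS' [OPENING]. ROWS is JSON, one flat list of numbers, 6 for each row, row after row: the shift along the world's x, y, z in units of 0.6 m (1.0 is 0.6 m), then the turn, a rotation vector about the world's x, y, z in units of 0.5 rad (1.0 is 0.5 rad). In form: [x, y, z, rx, ry, rz, x, y, z, rx, ry, rz, ...]. A call has exactly 10 rows; each row is the pose to reach, as a shift and turn from the pose commanded when the call began; what a row does not reach only later rows make up. A row lasts 1/8 s, in which the tool goes at most 62.5 mm and 10.7 degrees, less where a joint would pass 70% of its speed; a pose out of reach is approached as far as the arm can. A call with a number of a shift or a turn outside -1 to 1 is refused whole. A call with a gripper value outside its range is refused whole. OPENING is the gripper command: -1 is fully open, 1 is shut, values between are in proportion, set as the call begins (- or left out, the last holds). The fingers move at their own pace and stop on an object; the grip force is fixed at half the most. Time passes only in rows, so rows that repeat a pose let the fingers close, or fill a call up. It gives the time, the measured TCP pose, the force, the opening and the grip force at its end, in the units of the state.
- r.read_state(): the state, without advancing time (a new reading comes with each control period).
- r.read_camera(name): name is "side" or "top"; returns a dict with "image" (400x640x3 uint8, red, green, blue), "mtx" (3x3 intrinsics, pixels), "R" (3x3) and "t" (3): a world point X has camera coordinates R X + t. Camera axes: x right, y down, z forward; pixel columns grow to the right and rows downward; lengths in mm; the calibration is good to about 2 mm. A picture is of the moment at which its call begins. There is no depth.
- r.finish_job(): hands the job in; it is judged then, once.
Trained networks look in a picture, given as the dict that the camera call returned (one of the last four; its "shot" number tells which), for a name from the list of things; names that differ only in an ending like _2 or _b are one class to them, and where a whole thing is asked for, a point or a joint stands for the part that bears it (a point fixed in the world has none). Each returns a list of dicts, best first, with "conf" (0 to 1); they miss things now and then, are a little off and sometimes report something else, mostly with a low value. They report only what shows in the picture. A call takes as long as a camera call.
- r.masks_of(picture, thing): "region" (400x640 bool, what is visible of it) and "point" ([column, row] in pixels, amid what is visible of it).
The state is a dict: "t": time; "joint_pos": joint angles; "dq": joint speeds; "joint_efforts": joint torques, N m; "tcp_pos": TCP position; "orientation": TCP orientation; "contact_force": force on the tool from outside, world axes, zero at the start; "torque": the same for the moment, N m; "finger_gap": opening from 0.0 (shut) to 1.0 (fully open); "gripper_force": force on a finger pad.
Only numpy, scipy, OpenCV 4.12 (cv2) and the standard library are available. Lean on these libraries where they do the work, as an engineer would, in place of code of your own. Each camera call takes 0.05 s, during which the arm holds its last target. There are 200 camera calls.

## Working session

There is one attempt and no reset: what is moved stays moved. The work goes in short steps, Python scripts to look and compute and a shell command to move; the robot and the scene stay as the last step left them, time stands still between calls to the robot, and variables do not carry over. Pictures are saved under pics/ and viewed, at most 14 in all, crops included, and the job is handed in when it is done.

```bash
ls; mkdir -p pics; python3 - <<'E'
from station import r
import cv2,numpy as np,pickle
print(r.read_state())
for n in("side","top"):
    p=r.read_camera(n); cv2.imwrite(f"pics/{n}0.png",p["image"][:,:,::-1]); pickle.dump(p,open(n+"0.pkl","wb"))
    print(n,p["mtx"].tolist(),p["R"].round(4).tolist(),p["t"].round(1).tolist())
    for th in("rack","bar_knob","level_mid","straightedge_mid","tape_measure","tee","tube_cutter"):
        for m in r.masks_of(p,th)[:2]:
            g=m["region"].astype(np.uint8)
            print(th,round(m["conf"],2),np.round(m["point"],1),g.sum(),[np.round(x,1) for x in cv2.minAreaRect(cv2.findNonZero(g))])
E
```

```text
pics
{'t': 0.0, 'joint_pos': array([1.14239430e+00, 2.59193411e-01, 2.07254181e-02, 1.33366406e+00,
       1.04149106e-05, 1.41817169e+00]), 'dq': array([ 0.00029679,  0.00064336,  0.00046321,  0.00024998, -0.00071731,
       -0.00057054]), 'joint_efforts': array([-3.56808287e-04, -5.55644774e+01,  3.44522488e+01,  1.39502913e-02,
       -2.72553352e-04, -9.71038247e-06]), 'tcp_pos': array([149.67229458, 528.98394247, 255.65116467]), 'orientation': array([ 1.37452128e-01,  9.90508186e-01, -6.38383916e-04, -1.96294070e-04]), 'contact_force': array([-0.28272482,  0.39551331, -1.22012805]), 'torque': array([0.05821442, 0.02988136, 0.00459369]), 'gripper_force': 0.0, 'finger_gap': 1.0011101214843288}
side [[484.05043646278415, 0.0, 320.9500639844505], [0.0, 484.05043646278415, 203.72132466734587], [0.0, 0.0, 1.0]] [[0.7609, -0.6488, 0.008], [-0.2985, -0.3609, -0.8835], [0.5761, 0.6699, -0.4683]] [-365.3, 251.9, 1285.6]
rack 0.59 [327.8 195.4] 4321 [array([335. , 193.8]), array([84.7, 70.5]), np.float64(23.8)]
bar_knob 0.69 [366.  197.4] 316 [array([341.6, 186.6]), array([78.9, 19.6]), np
[... 1098 characters left out ...]
p.float64(80.9)]
level_mid 0.69 [365.6 240.1] 1421 [array([366.5, 238.7]), array([95.5, 15.1]), np.float64(2.4)]
level_mid 0.26 [205.9 231.8] 474 [array([204., 230.]), array([30.4, 20.9]), np.float64(18.4)]
straightedge_mid 0.8 [306.8 157.3] 736 [array([305.9, 160.2]), array([62.1, 13.8]), np.float64(80.5)]
straightedge_mid 0.22 [196.7 186.9] 405 [array([203.6, 186.2]), array([14.8, 41.7]), np.float64(76.0)]
tape_measure 0.78 [196.2 187.4] 408 [array([203.2, 186.3]), array([14.3, 42.4]), np.float64(76.0)]
tee 0.65 [207.3 229.3] 440 [array([204. , 230.8]), array([29.4, 19.7]), np.float64(20.9)]
tube_cutter 0.48 [303.9 175.6] 479 [array([299.6, 178.1]), array([ 10.6, 106.3]), np.float64(78.2)]
```

```bash
python3 - <<'E'
import cv2
a=cv2.imread("pics/top0.png");b=cv2.imread("pics/side0.png")
cv2.imwrite("pics/c1.png",cv2.resize(a[110:290,170:430],None,fx=3,fy=3))
cv2.imwrite("pics/c2.png",cv2.resize(b[120:320,220:440],None,fx=3,fy=3))
E
```

```text
(no output)
```

View pics/c1.png

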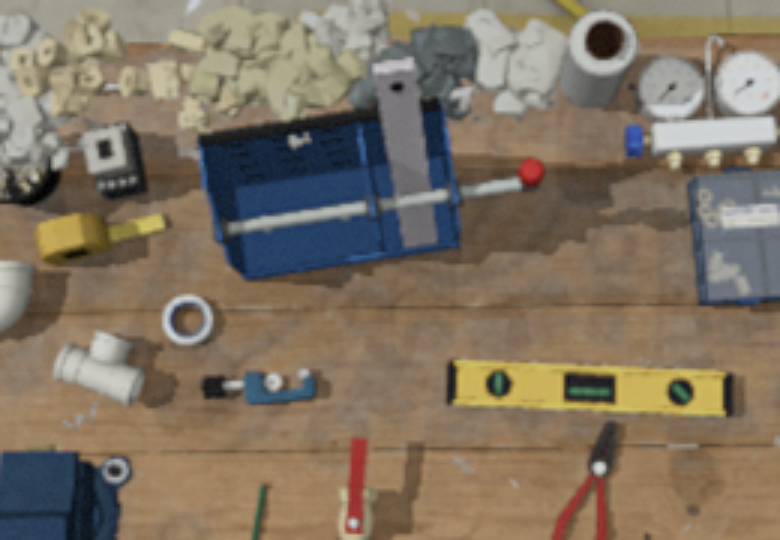

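View pics/c2.png

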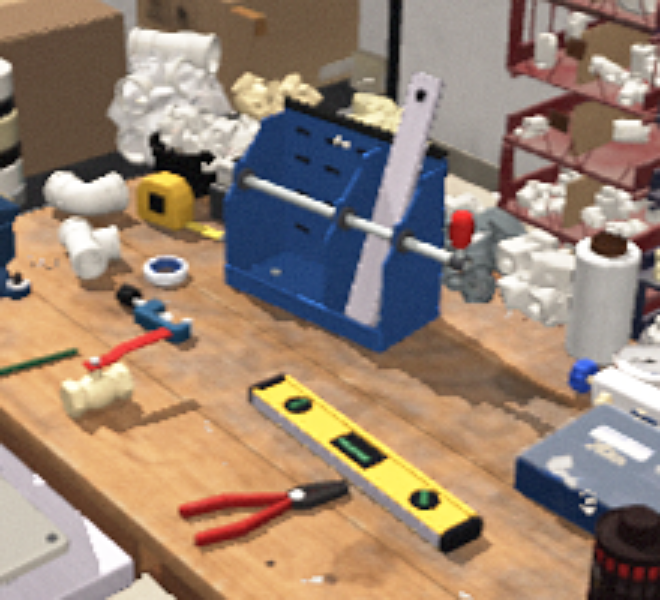

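The top crop shows the rack with its front toward the robot and the knob at crop (532,172). The level lies across the bench at crop (449–733, 361–416). The side crop agrees, with the knob at (461,229) and the level from (250,385) to (480,530). I'll fit both poses from picked points.

```bash
cat > h.py <<'E'
import numpy as np,pickle,cv2
from scipy.optimize import least_squares
from scipy.spatial.transform import Rotation as Ro
def proj(p,X):
    c=np.atleast_2d(X)@p["R"].T+p["t"]; u=c@p["mtx"].T; return u[:,:2]/u[:,2:]
def world(q,X,z0=0): # q=x,y(mm),yaw
    return Ro.from_euler("z",q[2]).apply(np.atleast_2d(X))+[q[0],q[1],z0]
def fit(obs,q0,loss="soft_l1"):
    f=lambda q:np.concatenate([(proj(p,world(q,X))-uv).ravel() for p,X,uv in obs])
    s=least_squares(f,q0,loss=loss,x_scale=[100,100,.3]); return s.x,f(s.x)
def tri(obs): # [(p,uv)] -> point
    return least_squares(lambda X:np.concatenate([(proj(p,X)[0]-uv) for p,uv in obs]),[600,0,100.]).x
E
python3 - <<'E'
from h import *
T=pickle.load(open("top0.pkl","rb"));S=pickle.load(open("side0.pkl","rb"))
ct=lambda l:np.array(l)/3+[170,110]; cs=lambda l:np.array(l)/3+[220,120]
A=np.array([[-22,-181,164],[-22,115,125],[-22,-35,125],[-22,-115,125],[-56,-117,0],[-56,117,0],[52,117,205],[52,-117,205]],float)
t=ct([[532,172],[226,229],[372,205],[452,192],[459,246],[247,278],[200,138],[440,101]])
s=cs([[461,229],[244,178],[344,217],[404,240],[378,350],[226,283],[286,100],[447,150]])
q,e=fit([(T,A,t),(S,A,s)],[600,0,0.]);print("rack",q,np.degrees(q[2]));print(e.reshape(2,-1,2).round(1).tolist())
B=np.array([[-150,23,20],[150,23,20],[150,-23,20],[-150,-23,20]],float)
t=ct([[449,361],[733,374],[732,416],[448,403]]); s=cs([[287,377],[482,519],[443,548],[249,395]])
l,e=fit([(T,B,t),(S,B,s)],[450,-100,-1.6]);print("level",l,np.degrees(l[2]));print(e.reshape(2,-1,2).round(1).tolist())
for n,X in dict(knob=A[0],foot=[-51,40,4],rest=[42.5,40,198.5],guide=[-22,40,125]).items(): print(n,world(q,X)[0].round(1))
np.savez("fit.npz",rack=q,level=l)
print("knob tri",tri([(T,np.array([532,172])/3+[170,110]),(S,np.array([461,229])/3+[220,120])]))
E
```

```text
rack [5.80835875e+02 6.83922766e+01 1.45129923e-01] 8.315332077434379
[[[-2.2, 0.3], [-0.6, 0.1], [1.3, 0.1], [1.5, 0.2], [1.2, 0.5], [0.1, 1.2], [-1.4, -0.8], [2.1, -1.5]], [[-1.6, -1.4], [-0.1, -0.4], [0.2, -0.3], [-0.3, -0.4], [0.8, 1.2], [-0.8, -0.2], [-0.1, -2.3], [1.1, -0.5]]]
level [ 387.24727144 -187.59899354   -1.63897784] -93.90651300982722
[[[0.1, -0.6], [1.1, 0.2], [1.1, 0.9], [-0.3, 0.1]], [[-1.1, -2.0], [0.4, 0.4], [0.4, -2.7], [-0.7, -3.2]]]
knob [ 585.2 -113.9  164. ]
foot [524.6 100.6   4. ]
rest [617.1 114.1 198.5]
guide [553.3 104.8 125. ]
knob tri [ 586.3357233  -120.21326108  161.54515726]
```

```bash
python3 - <<'E'
from h import *
T=pickle.load(open("top0.pkl","rb"));S=pickle.load(open("side0.pkl","rb"))
def red(p,box):
    c0,c1,r0,r1=box;i=p["image"][r0:r1,c0:c1].astype(int);m=(i[...,0]>110)&(i[...,1]<60)&(i[...,2]<60)
    y,x=np.nonzero(m);print(len(x),x.min()+c0,x.max()+c0,y.min()+r0,y.max()+r0);return np.array([x.mean()+c0,y.mean()+r0])
a=red(T,(335,360,155,180));b=red(S,(365,382,185,206));k=tri([(T,a),(S,b)])
print(a,b,k,"res",proj(T,k)-a,proj(S,k)-b)
print("bottle top",tri([(T,np.array([603,38])/3+[170,110]),(S,np.array([612,245])/3+[220,120])]))
for X in([586,-118,164],[609,-276,164],[609,-276,0]): print(X,(proj(T,X)-[170,110])*3,(proj(S,X)-[220,120])*3)
E
python3 -m pendant '[0.58,-1,0,0,0,0.84,0.58,-1,0,0,0,0.84,0.58,-1,0,0,0,0.84,0.58,-1,0,0,0,0.84,0.58,-1,0,0,0,0.84,0.58,-1,0,0,0,0.84,0.58,-1,0,0,0,0.84,0.58,-1,0,0,0,0.84,0.58,-1,0,0,0,0.84,0.58,-1,0,0,0,0.84]' -1
```

```text
40 343 350 163 170
73 370 377 191 202
[346.575 166.6  ] [373.39726027 196.24657534] [ 588.42648076 -117.8779785   160.34942011] res [[-0.17049071  0.20738267]] [[ 0.28041746 -0.05169379]]
bottle top [ 731.68578751 -198.2650647   125.71475256]
[586, -118, 164] [[529.65742439 172.03114133]] [[459.65678621 226.10404169]]
[609, -276, 164] [[694.80756059 145.97861266]] [[596.98906529 277.40299874]]
[609, -276, 0] [[664.82287155 183.73261191]] [[580.11828862 420.97137212]]
t: 2.05
tcp_pos: [459.8, -6.2, 256.6]
orientation: [-0.072, 0.997, -0.0, 0.0]
contact_force: [1.8, 1.2, -0.6]
finger_gap: 1.0
gripper_force: 0.0
```

```bash
python3 -m pendant '[0.1,-0.09,0,0,0,0,0.18,-0.16,0,0,0,0,0.213,-0.186,0,0,0,0,0.213,-0.186,-0.02,0,0,0,0.213,-0.186,-0.06,0,0,0,0.213,-0.186,-0.1,0,0,0,0.213,-0.186,-0.13,0,0,0,0.213,-0.186,-0.14,0,0,0,0.213,-0.186,-0.14,0,0,0,0.213,-0.186,-0.14,0,0,0]' -1
python3 -m pendant '[0,0,0,0,0,0,0,0,0,0,0,0,0,0,0,0,0,0,0,0,0,0,0,0,0,0,0,0,0,0,0,0,0,0,0,0,0,0,0,0,0,0,0,0,0,0,0,0,0,0,0,0,0,0,0,0,0,0,0,0]' 1
```

```text
t: 3.3
tcp_pos: [587.2, -115.6, 173.2]
orientation: [-0.072, 0.997, -0.0, 0.001]
contact_force: [0.3, -0.6, 0.2]
finger_gap: 1.005
gripper_force: 0.0
t: 4.55
tcp_pos: [587.0, -115.7, 172.7]
orientation: [-0.072, 0.997, -0.0, 0.0]
contact_force: [-0.5, -0.1, 5.2]
finger_gap: 0.27
gripper_force: 59.1
```

```bash
python3 -m pendant '[0.002,-0.015,0,0,0,0,0.008,-0.055,0,0,0,0,0.015,-0.105,0,0,0,0,0.023,-0.155,0,0,0,0,0.03,-0.205,0,0,0,0,0.035,-0.24,0,0,0,0,0.038,-0.258,0,0,0,0,0.039,-0.264,0,0,0,0,0.039,-0.264,0,0,0,0,0.039,-0.264,0,0,0,0]'
python3 -m pendant '[0,-0.002,0,0,0,0,0.001,-0.004,0,0,0,0,0.001,-0.006,0,0,0,0,0.001,-0.008,0,0,0,0,0.001,-0.008,0,0,0,0,0.001,-0.008,0,0,0,0,0.001,-0.008,0,0,0,0,0.001,-0.008,0,0,0,0,0.001,-0.008,0,0,0,0,0.001,-0.008,0,0,0,0]'
python3 - <<'E'
from station import r
import cv2,pickle
for n in("side","top"):
    p=r.read_camera(n); cv2.imwrite(f"pics/{n}1.png",cv2.resize(p["image"][110:290,170:450,::-1],None,fx=2.8,fy=2.8)); pickle.dump(p,open(n+"1.pkl","wb"))
E
```

```text
t: 5.8
tcp_pos: [608.8, -266.6, 172.5]
orientation: [-0.074, 0.997, 0.007, -0.001]
contact_force: [-10.2, 38.1, 16.5]
finger_gap: 0.266
gripper_force: 62.9
t: 7.05
tcp_pos: [608.9, -266.9, 172.3]
orientation: [-0.076, 0.997, 0.011, -0.002]
contact_force: [-12.7, 59.9, 23.5]
finger_gap: 0.267
gripper_force: 65.9
```

View pics/top1.png

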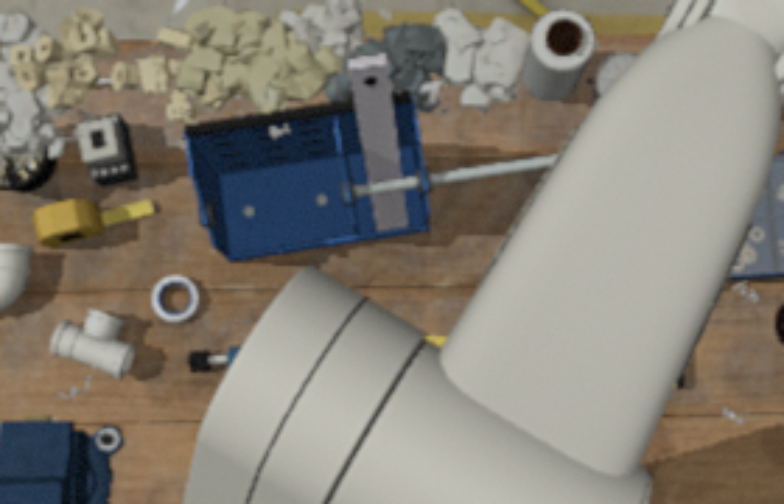

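The top view shows the bar drawn out with its tip at the divider, crop (345,192), and the wide bay open. It reached a hard stop at about 60 N. Next I'll release the knob, lift, and start toward the level.

```bash
python3 -m pendant '[-0.002,0.016,0,0,0,0,-0.002,0.016,0,0,0,0,-0.002,0.016,0,0,0,0,-0.002,0.016,0.005,0,0,0,-0.002,0.016,0.05,0,0,0,-0.002,0.016,0.11,0,0,0,-0.03,0.02,0.13,0,0,0.2,-0.1,0.05,0.13,0,0,0.5,-0.18,0.08,0.13,0,0,0.8,-0.25,0.1,0.13,0,0,1]' -1
cat >> h.py <<'E'
def rel(st,p,R): # shift/turn in row units from measured pose st to target pos p, Rotation R
    a=Ro.from_quat(st["orientation"]);return ((np.array(p)-st["tcp_pos"])/600).round(4),((R*a.inv()).as_rotvec()/.5).round(3)
def down(psi,tilt): # tool down with tool y at yaw psi, then turned by tilt about tool y (deg)
    s=np.radians(psi);M=np.array([[-np.sin(s),np.cos(s),0],[np.cos(s),np.sin(s),0],[0,0,-1]]).T
    return Ro.from_matrix(M)*Ro.from_euler("y",tilt,degrees=True)
E
python3 - <<'E'
from station import r
from h import *
s=r.read_state();print(s["joint_pos"].round(2),rel(s,[389,-161,90],down(176.1,20)))
import cv2
p=r.read_camera("top");pickle.dump(p,open("top2.pkl","wb"));cv2.imwrite("pics/top2.png",cv2.resize(p["image"][110:290,170:450,::-1],None,fx=2.8,fy=2.8))
for th in("level_mid","bar_knob"):
    for m in r.masks_of(p,th)[:1]: print(th,m["conf"],m["point"],cv2.minAreaRect(cv2.findNonZero(m["region"].astype(np.uint8))))
E
```

```text
t: 8.4
tcp_pos: [459.4, -218.7, 250.5]
orientation: [-0.318, 0.948, -0.0, 0.0]
contact_force: [0.2, -0.1, 0.6]
finger_gap: 0.998
gripper_force: 0.0
[-0.61  0.19 -0.08  1.3  -0.   -1.26] (array([-0.1173,  0.0961, -0.2675]), array([-0.633,  0.343,  1.692]))
level_mid 0.73 [330.3, 235.1] ((333.0, 237.5), (15.0, 28.0), 90.0)
bar_knob 0.86 [363.1, 165.6] ((350.59832763671875, 169.849365234375), (9.581018447875977, 106.30133819580078), 78.14022064208984)
```

```bash
python3 -m pendant '[-0.05,0.04,-0.02,-0.1,0.05,0.28,-0.1,0.08,-0.05,-0.21,0.11,0.56,-0.117,0.096,-0.09,-0.32,0.17,0.85,-0.117,0.096,-0.12,-0.32,0.17,0.85,-0.117,0.096,-0.12,-0.32,0.17,0.85,-0.117,0.096,-0.12,-0.32,0.17,0.85,-0.117,0.096,-0.12,-0.32,0.17,0.85,-0.117,0.096,-0.12,-0.32,0.17,0.85,-0.117,0.096,-0.12,-0.32,0.17,0.85,-0.117,0.096,-0.12,-0.32,0.17,0.85]'
python3 -m pendant '[0,0,0,-0.1,0.05,0.28,0,0,0,-0.21,0.11,0.56,0,0,-0.02,-0.315,0.173,0.842,0,0,-0.04,-0.315,0.173,0.842,0,0,-0.06,-0.315,0.173,0.842,0,0,-0.08,-0.315,0.173,0.842,0,0,-0.09,-0.315,0.173,0.842,0,0,-0.09,-0.315,0.173,0.842,0,0,-0.09,-0.315,0.173,0.842,0,0,-0.09,-0.315,0.173,0.842]'
python3 - <<'E'
from station import r
from h import *
s=r.read_state();print(s["joint_pos"].round(2),rel(s,[389,-161,28],down(176.1,20)))
import cv2
p=r.read_camera("side");pickle.dump(p,open("side3.pkl","wb"));cv2.imwrite("pics/side3.png",cv2.resize(p["image"][150:330,220:440,::-1],None,fx=3,fy=3))
E
```

```text
t: 9.8
tcp_pos: [390.8, -161.3, 178.4]
orientation: [-0.508, 0.857, -0.062, -0.065]
contact_force: [-0.3, 0.4, -0.7]
finger_gap: 1.001
gripper_force: 0.0
t: 11.05
tcp_pos: [391.0, -161.3, 124.7]
orientation: [-0.671, 0.721, -0.119, -0.127]
contact_force: [-0.2, -0.3, -1.2]
finger_gap: 0.999
gripper_force: 0.0
[-0.38  0.1  -0.59  0.77 -0.33 -1.9 ] (array([-0.0033,  0.0006, -0.1611]), array([0.002, 0.004, 0.006]))
```

View pics/side3.png

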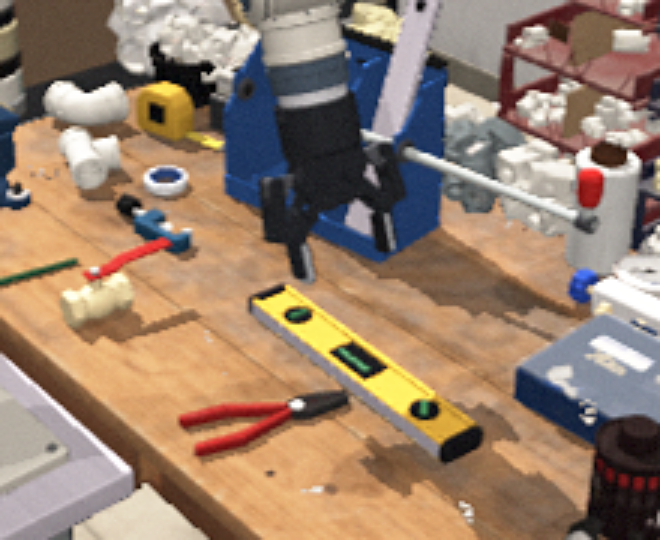

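```bash
python3 -m pendant '[-0.003,0,-0.03,0,0,0,-0.003,0,-0.06,0,0,0,-0.003,0,-0.09,0,0,0,-0.003,0,-0.12,0,0,0,-0.003,0,-0.14,0,0,0,-0.003,0,-0.15,0,0,0,-0.003,0,-0.156,0,0,0,-0.003,0,-0.16,0,0,0,-0.003,0,-0.16,0,0,0,-0.003,0,-0.16,0,0,0]'
python3 -m pendant '[0,0,0,0,0,0,0,0,0,0,0,0,0,0,0,0,0,0,0,0,0,0,0,0,0,0,0,0,0,0,0,0,0,0,0,0,0,0,0,0,0,0,0,0,0,0,0,0,0,0,0,0,0,0,0,0,0,0,0,0]' 1
python3 - <<'E'
from station import r
from h import *
import cv2
s=r.read_state();print(s["torque"].round(2),Ro.from_quat(s["orientation"]).as_matrix().round(3).tolist())
p=r.read_camera("side");pickle.dump(p,open("side4.pkl","wb"));cv2.imwrite("pics/side4.png",cv2.resize(p["image"][180:330,260:420,::-1],None,fx=4,fy=4))
E
```

```text
t: 12.35
tcp_pos: [389.1, -161.3, 28.5]
orientation: [-0.671, 0.721, -0.119, -0.127]
contact_force: [0.0, 0.2, -0.6]
finger_gap: 1.0
gripper_force: 0.0
t: 13.6
tcp_pos: [389.4, -161.3, 28.8]
orientation: [-0.671, 0.721, -0.119, -0.127]
contact_force: [-0.3, 3.1, 7.2]
finger_gap: 0.526
gripper_force: 61.1
[0.29 0.08 0.19] [[-0.067, -0.998, -0.022], [-0.937, 0.071, -0.342], [0.343, -0.002, -0.939]]
```

View pics/side4.png

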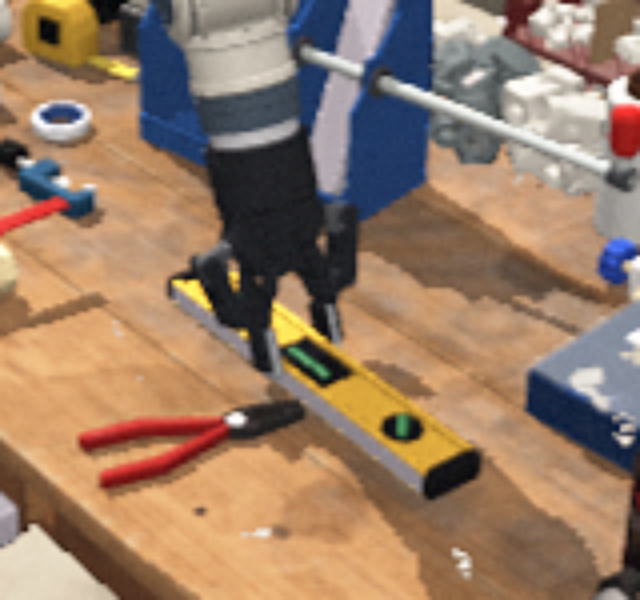

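The side view shows both pads on the level just left of its middle vial, with a 45 mm gap and 61 N grip. Next I'll plan the carry.

```bash
cat >> h.py <<'E'
F_f,F_n=176.3,-18.6 # foot end centre from TCP along f and n of the level
def place(L,foot,rack): # lean L deg, foot centre (rack frame) -> TCP pos, R
    a=np.radians(L);f=np.array([-np.sin(a),0,-np.cos(a)]);n=np.array([-np.cos(a),0,np.sin(a)])
    return world(rack,np.array(foot)-F_f*f-F_n*n)[0],down(90+np.degrees(rack[2]),-(90-L-20))
E
python3 - <<'E'
from station import r
from h import *
rk=np.load("fit.npz")["rack"]
s=r.read_state()
p,R=place(18,[-140,40,80],rk);d,w=rel(s,p,R);print(p,d,w,w/4)
E
python3 -m pendant '[0,0,0.01,0,0,0,0,0,0.04,0,0,0,0,0,0.08,0,0,0,0,0,0.14,0,0,0,0,0,0.2,0,0,0,0,0,0.26,0,0,0,0,0,0.32,0,0,0,0,0,0.36,0,0,0,0,0,0.38,0,0,0,0,0,0.38,0,0,0]'
python3 - <<'E'
from station import r
print(r.read_state()["joint_pos"].round(2),r.read_state()["torque"].round(2))
E
```

```text
[472.92611411  93.04543593 253.41897992] [0.1392 0.424  0.3743] [ 1.977 -1.829 -2.319] [ 0.49425 -0.45725 -0.57975]
t: 14.9
tcp_pos: [388.9, -161.2, 256.4]
orientation: [-0.671, 0.721, -0.119, -0.127]
contact_force: [0.1, 0.0, -3.1]
finger_gap: 0.523
gripper_force: 62.0
[-0.38 -0.01 -0.34  1.13 -0.33 -1.9 ] [ 0.47 -0.04 -0.03]
```

```bash

python3 -m pendant '[0.005,0.015,0,0.07,-0.065,-0.083,0.01,0.03,0,0.14,-0.13,-0.166,0.015,0.045,0,0.21,-0.196,-0.249,0.02,0.06,0,0.283,-0.261,-0.331,0.025,0.075,0,0.353,-0.327,-0.414,0.03,0.09,0,0.423,-0.392,-0.497,0.035,0.106,0,0.494,-0.457,-0.58,0.035,0.106,0,0.494,-0.457,-0.58,0.035,0.106,0,0.494,-0.457,-0.58,0.035,0.106,0,0.494,-0.457,-0.58]'
python3 -m pendant '[0.005,0.015,0,0.07,-0.065,-0.083,0.01,0.03,0,0.14,-0.13,-0.166,0.015,0.045,0,0.21,-0.196,-0.249,0.02,0.06,0,0.283,-0.261,-0.331,0.025,0.075,0,0.353,-0.327,-0.414,0.03,0.09,0,0.423,-0.392,-0.497,0.035,0.106,0,0.494,-0.457,-0.58,0.035,0.106,0,0.494,-0.457,-0.58,0.035,0.106,0,0.494,-0.457,-0.58,0.035,0.106,0,0.494,-0.457,-0.58]'
python3 - <<'E'
from station import r
from h import *
rk=np.load("fit.npz")["rack"]
s=r.read_state()
p,R=place(18,[-140,40,80],rk);print(*rel(s,p,R),s["joint_pos"].round(2))
E
```

```text
t: 16.15
tcp_pos: [409.9, -97.8, 256.0]
orientation: [-0.553, 0.828, -0.085, 0.023]
contact_force: [0.6, -0.7, -2.1]
finger_gap: 0.523
gripper_force: 61.9
t: 17.4
tcp_pos: [431.1, -34.3, 256.3]
orientation: [-0.408, 0.895, -0.048, 0.171]
contact_force: [0.2, -0.6, -2.5]
finger_gap: 0.519
gripper_force: 61.8
[ 0.0697  0.2123 -0.0048] [ 0.987 -0.917 -1.162] [-0.39 -0.15 -0.48  0.93  0.18 -1.22]
```

```bash

python3 -m pendant '[0.005,0.015,0,0.07,-0.065,-0.083,0.01,0.03,0,0.14,-0.13,-0.166,0.015,0.045,0,0.21,-0.196,-0.249,0.02,0.06,0,0.283,-0.261,-0.331,0.025,0.075,0,0.353,-0.327,-0.414,0.03,0.09,0,0.423,-0.392,-0.497,0.035,0.106,0,0.494,-0.457,-0.58,0.035,0.106,0,0.494,-0.457,-0.58,0.035,0.106,0,0.494,-0.457,-0.58,0.035,0.106,0,0.494,-0.457,-0.58]'
python3 -m pendant '[0.005,0.015,0,0.07,-0.065,-0.083,0.01,0.03,0,0.14,-0.13,-0.166,0.015,0.045,0,0.21,-0.196,-0.249,0.02,0.06,0,0.283,-0.261,-0.331,0.025,0.075,0,0.353,-0.327,-0.414,0.03,0.09,0,0.423,-0.392,-0.497,0.035,0.106,0,0.494,-0.457,-0.58,0.035,0.106,0,0.494,-0.457,-0.58,0.035,0.106,0,0.494,-0.457,-0.58,0.035,0.106,0,0.494,-0.457,-0.58]'
python3 - <<'E'
from station import r
from h import *
rk=np.load("fit.npz")["rack"]
s=r.read_state()
for a in ([-140,40,80],[-37,40,60],[-37,40,20]):
    p,R=place(18,a,rk);print(*rel(s,p,R))
print(s["joint_pos"].round(2))
S=r.read_camera("side");T=r.read_camera("top")
pickle.dump((S,T),open("v5.pkl","wb"));print(S["image"].shape)
im=S["image"][:,:,::-1].copy()
# predicted level outline from TCP pose
R=Ro.from_quat(s["orientation"]).as_matrix();t=np.radians(20)
f=R@[np.cos(t),0,np.sin(t)];n=R@[np.sin(t),0,-np.cos(t)];y=R[:,1]
F=s["tcp_pos"]+F_f*f+F_n*n
C=[F+a*y*23+b*n*10-c*f*300 for a in(-1,1) for b in(-1,1) for c in(0,1)]
for u in proj(S,np.array(C)): cv2.circle(im,tuple(int(v) for v in u.round()),1,(255,0,255),-1)
cv2.imwrite("pics/s5.png",cv2.resize(im[90:290,240:440],None,fx=3,fy=3))
E
```

```text
t: 18.65
tcp_pos: [452.2, 29.2, 256.4]
orientation: [-0.243, 0.919, -0.008, 0.312]
contact_force: [0.8, -0.5, -2.0]
finger_gap: 0.519
gripper_force: 61.9
t: 19.9
tcp_pos: [473.3, 92.7, 256.6]
orientation: [-0.065, 0.897, 0.032, 0.437]
contact_force: [0.2, -0.7, -1.7]
finger_gap: 0.523
gripper_force: 61.9
[-0.0006  0.0006 -0.0053] [-0.001 -0.001 -0.001]
[ 0.1693  0.0254 -0.0386] [-0.001 -0.001 -0.001]
[ 0.1693  0.0254 -0.1053] [-0.001 -0.001 -0.001]
[-0.08 -0.29 -0.89  0.07  0.18 -0.14]
(400, 640, 3)
```

View pics/s5.png

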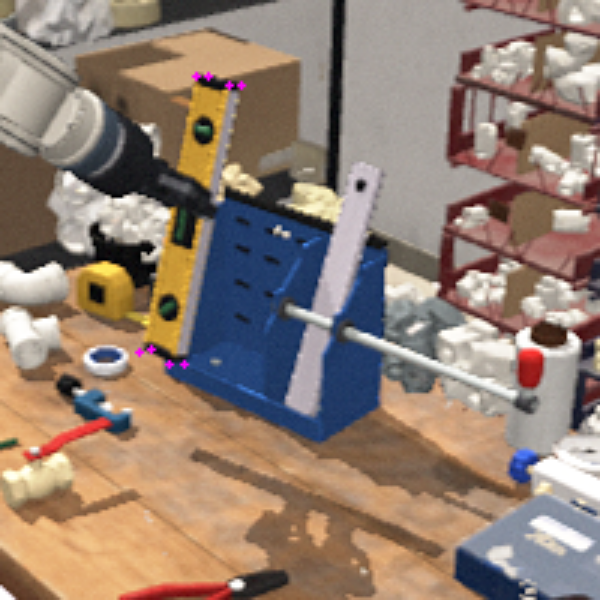

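The side view shows the level upright in front of the bay. The magenta predicted corners fall on its ends at (195–240,80) and (140–187,355), to within a few mm. Next I'll move it in over the lip.

```bash

python3 -m pendant '[0.02,0.003,0,0,0,0,0.05,0.007,-0.01,0,0,0,0.08,0.012,-0.02,0,0,0,0.11,0.016,-0.03,0,0,0,0.14,0.021,-0.038,0,0,0,0.16,0.024,-0.038,0,0,0,0.169,0.025,-0.038,0,0,0,0.169,0.025,-0.038,0,0,0,0.169,0.025,-0.038,0,0,0,0.169,0.025,-0.038,0,0,0]'
python3 -m pendant '[0,0,-0.008,0,0,0,0,0,-0.016,0,0,0,0,0,-0.024,0,0,0,0,0,-0.032,0,0,0,0,0,-0.04,0,0,0,0,0,-0.048,0,0,0,0,0,-0.056,0,0,0,0,0,-0.064,0,0,0,0,0,-0.066,0,0,0,0,0,-0.066,0,0,0]'
python3 - <<'E'
from station import r
from h import *
rk=np.load("fit.npz")["rack"]
s=r.read_state()
p,R=place(18,[-37,40,7],rk);print(*rel(s,p,R))
print(s["joint_pos"].round(2))
S=r.read_camera("side");T=r.read_camera("top");pickle.dump((S,T),open("v6.pkl","wb"))
im=S["image"][:,:,::-1]
cv2.imwrite("pics/s6.png",cv2.resize(np.hstack([im[100:270,260:370],T["image"][130:300,190:350,::-1]]),None,fx=2.9,fy=2.9))
E
```

```text
t: 21.25
tcp_pos: [574.0, 108.1, 233.7]
orientation: [-0.065, 0.896, 0.032, 0.437]
contact_force: [-0.6, 0.3, -1.0]
finger_gap: 0.522
gripper_force: 61.9
t: 22.5
tcp_pos: [574.4, 108.1, 193.9]
orientation: [-0.065, 0.896, 0.032, 0.437]
contact_force: [-0.7, 0.0, -2.2]
finger_gap: 0.516
gripper_force: 61.9
[ 0.0008 -0.0003 -0.0224] [-0.002 -0.001 -0.001]
[-0.02  0.01 -0.87 -0.21  0.13 -0.1 ]
```

View pics/s6.png

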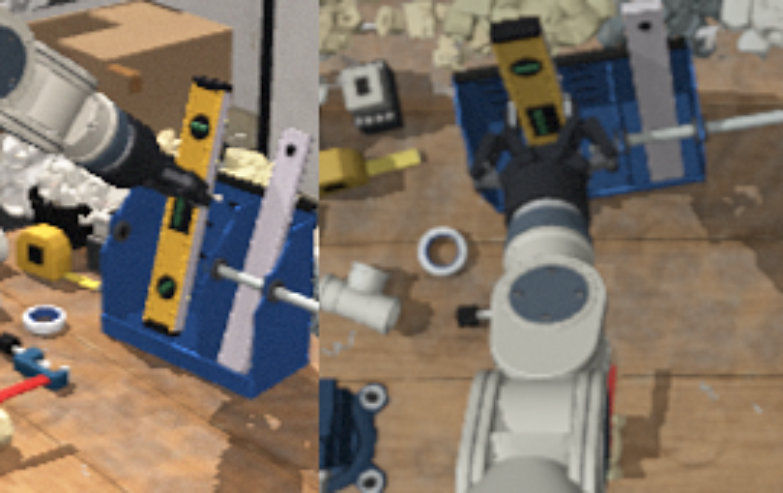

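```bash

python3 - <<'E'
from h import *
S,T=pickle.load(open("v6.pkl","rb"));rk=np.load("fit.npz")["rack"]
im=cv2.resize(S["image"][190:240,285:360,::-1],None,fx=10,fy=10,interpolation=cv2.INTER_CUBIC)
def line(a,b,c):
    u=(proj(S,world(rk,[a,b]))-[285,190]+.5)*10;cv2.line(im,*[tuple(int(v) for v in w) for w in u],c,1)
line([-56,-117,27],[-56,117,27],(0,255,0));line([-51,-117,27],[-51,117,27],(0,255,255));line([-56,-117,0],[-56,117,0],(255,255,255))
cv2.imwrite("pics/s6b.png",im)
E
```

```text
(no output)
```

View pics/s6b.png

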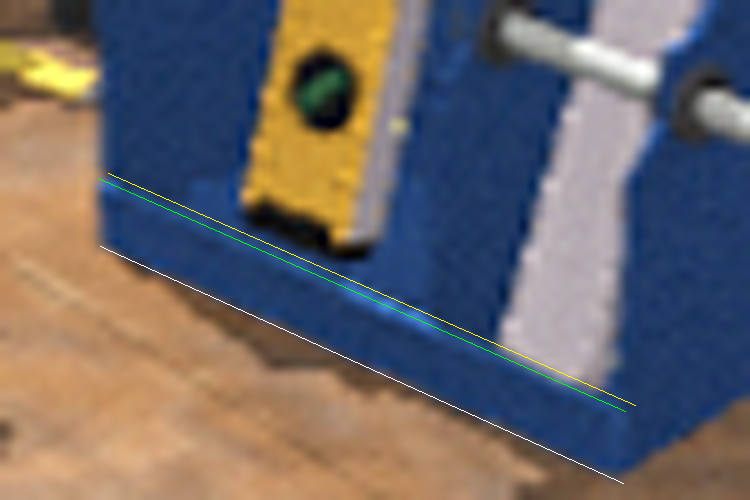

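The zoom shows the foot at (245–370, 205–255), just behind and above the lip's top edge, and square to it. I'll lower it gently.

```bash

python3 -m pendant '[0,0,-0.003,0,0,0,0,0,-0.006,0,0,0,0,0,-0.009,0,0,0,0,0,-0.012,0,0,0,0,0,-0.015,0,0,0,0,0,-0.017,0,0,0,0,0,-0.019,0,0,0,0,0,-0.02,0,0,0,0,0,-0.02,0,0,0,0,0,-0.02,0,0,0]'
python3 -m pendant '[0,0,-0.001,0,0,0,0,0,-0.002,0,0,0,0,0,-0.003,0,0,0,0,0,-0.004,0,0,0,0,0,-0.005,0,0,0,0,0,-0.005,0,0,0,0,0,-0.005,0,0,0,0,0,-0.005,0,0,0,0,0,-0.005,0,0,0,0,0,-0.005,0,0,0]'
```

```text
t: 23.85
tcp_pos: [574.4, 108.1, 182.0]
orientation: [-0.065, 0.896, 0.032, 0.437]
contact_force: [-0.8, -0.0, -2.4]
finger_gap: 0.522
gripper_force: 61.9
t: 25.1
tcp_pos: [574.4, 108.2, 178.9]
orientation: [-0.065, 0.896, 0.032, 0.437]
contact_force: [0.5, 0.9, -2.6]
finger_gap: 0.516
gripper_force: 61.9
```

```bash

python3 -m pendant '[0,0,-0.001,0,0,0,0,0,-0.002,0,0,0,0,0,-0.003,0,0,0,0,0,-0.004,0,0,0,0,0,-0.005,0,0,0,0,0,-0.006,0,0,0,0,0,-0.006,0,0,0,0,0,-0.006,0,0,0,0,0,-0.006,0,0,0,0,0,-0.006,0,0,0]'
python3 -c "
from station import r
print(r.read_state()['torque'].round(2))"
```

```text
t: 26.35
tcp_pos: [574.7, 108.2, 175.8]
orientation: [-0.065, 0.896, 0.032, 0.438]
contact_force: [1.9, -0.2, 4.4]
finger_gap: 0.517
gripper_force: 62.3
[0.11 0.11 0.06]
```

```bash

python3 -m pendant '[0,0,0.001,0,0,0,-0.001,0,0.001,0,0,0,-0.002,0,0.001,0,0,0,-0.003,0,0.001,0,0,0,-0.004,-0.001,0.001,0,0,0,-0.005,-0.001,0.001,0,0,0,-0.006,-0.001,0.001,0,0,0,-0.006,-0.001,0.001,0,0,0,-0.006,-0.001,0.001,0,0,0,-0.006,-0.001,0.001,0,0,0]'
python3 -m pendant '[-0.001,0,0,0,0,0,-0.002,0,0,0,0,0,-0.003,0,0,0,0,0,-0.003,0,0,0,0,0,-0.003,0,0,0,0,0,-0.003,0,0,0,0,0,-0.003,0,0,0,0,0,-0.003,0,0,0,0,0,-0.003,0,0,0,0,0,-0.003,0,0,0,0,0]'
python3 -c "
from station import r
print(r.read_state()['torque'].round(2))"
```

```text
t: 27.6
tcp_pos: [571.3, 107.6, 176.6]
orientation: [-0.065, 0.896, 0.032, 0.438]
contact_force: [4.1, -0.0, 5.1]
finger_gap: 0.523
gripper_force: 62.2
t: 28.85
tcp_pos: [569.3, 107.4, 176.4]
orientation: [-0.065, 0.896, 0.032, 0.438]
contact_force: [4.6, -0.9, 4.4]
finger_gap: 0.522
gripper_force: 63.0
[ 0.05 -0.87 -0.11]
```

```bash

python3 -m pendant '[0,0,0.001,0,0,0,0,0,0.002,0,0,0,0,0,0.003,0,0,0,0,0,0.003,0,0,0,0,0,0.003,0,0,0,0,0,0.003,0,0,0,0,0,0.003,0,0,0,0,0,0.003,0,0,0,0,0,0.003,0,0,0,0,0,0.003,0,0,0]'
python3 -m pendant '[-0.001,0,0,0,0,0,-0.002,0,0,0,0,0,-0.003,0,0,0,0,0,-0.003,0,0,0,0,0,-0.003,0,0,0,0,0,-0.003,0,0,0,0,0,-0.003,0,0,0,0,0,-0.003,0,0,0,0,0,-0.003,0,0,0,0,0,-0.003,0,0,0,0,0]'
python3 -c "
from station import r
print(r.read_state()['torque'].round(2))"
```

```text
t: 30.1
tcp_pos: [568.8, 107.7, 177.6]
orientation: [-0.065, 0.897, 0.033, 0.437]
contact_force: [1.8, 0.7, -2.7]
finger_gap: 0.522
gripper_force: 62.5
t: 31.35
tcp_pos: [567.3, 107.5, 177.9]
orientation: [-0.065, 0.896, 0.032, 0.437]
contact_force: [4.0, 0.8, -0.4]
finger_gap: 0.521
gripper_force: 62.5
[-0.04 -0.13 -0.02]
```

```bash

python3 -m pendant '[-0.001,0,0,0,0,0,-0.002,0,0,0,0,0,-0.003,0,0,0,0,0,-0.003,0,0,0,0,0,-0.003,0,0,0,0,0,-0.003,0,0,0,0,0,-0.003,0,0,0,0,0,-0.003,0,0,0,0,0,-0.003,0,0,0,0,0,-0.003,0,0,0,0,0]'
python3 - <<'E'
from station import r
from h import *
s=r.read_state();rk=np.load("fit.npz")["rack"]
print(s["torque"].round(2))
R=Ro.from_quat(s["orientation"]).as_matrix();t=np.radians(20)
f=R@[np.cos(t),0,np.sin(t)];n=R@[np.sin(t),0,-np.cos(t)];y=R[:,1]
F=s["tcp_pos"]+F_f*f+F_n*n
print("foot rack",Ro.from_euler("z",-rk[2]).apply(F-[rk[0],rk[1],0]).round(1))
S=r.read_camera("side");im=S["image"][:,:,::-1]
C=np.array([F+a*y*23+b*n*10-c*f*300 for a in(-1,1) for b in(-1,1) for c in(0,1)])
big=cv2.resize(im[100:240,285:385],None,fx=4.2,fy=4.2,interpolation=cv2.INTER_CUBIC)
for u in (proj(S,C)-[285,100]+.5)*4.2: cv2.circle(big,tuple(int(v) for v in u),2,(255,0,255),-1)
cv2.imwrite("pics/s7.png",big)
E
```

```text
t: 32.6
tcp_pos: [565.4, 107.6, 177.7]
orientation: [-0.065, 0.896, 0.032, 0.437]
contact_force: [3.5, 1.4, -0.2]
finger_gap: 0.524
gripper_force: 62.4
[ 0.11 -0.33 -0.03]
foot rack [-46.5  41.2   4.3]
```

View pics/s7.png

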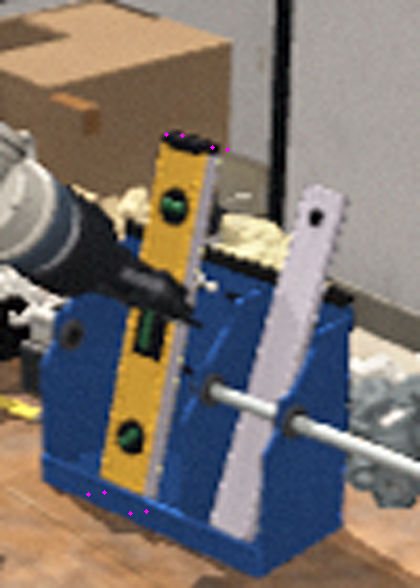

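The foot is hidden behind the lip at crop (105–160,490), and the upper part is just short of the bead. Next I'll set it on the floor and lean it back about the foot.

```bash

python3 -m pendant '[0,0,-0.001,0,0,0,0,0,-0.0025,0,0,0,0.003,0.0005,-0.003,-0.003,0.021,0,0.006,0.001,-0.0036,-0.006,0.042,0,0.009,0.0014,-0.0043,-0.009,0.063,0,0.012,0.0018,-0.005,-0.012,0.084,0,0.015,0.002,-0.0057,-0.015,0.104,0,0.015,0.002,-0.0057,-0.015,0.104,0,0.015,0.002,-0.0057,-0.015,0.104,0,0.015,0.002,-0.0057,-0.015,0.104,0]'
python3 -c "
from station import r
print(r.read_state()['torque'].round(2))"
```

```text
t: 33.9
tcp_pos: [575.1, 108.8, 175.3]
orientation: [-0.066, 0.907, 0.031, 0.414]
contact_force: [3.6, 0.4, 6.0]
finger_gap: 0.517
gripper_force: 62.8
[ 0.31 -1.09 -0.04]
```

```bash

python3 -m pendant '[0.002,0.0003,-0.0002,-0.002,0.014,0,0.004,0.0006,-0.0005,-0.004,0.028,0,0.006,0.0009,-0.0009,-0.006,0.042,0,0.008,0.0012,-0.0012,-0.008,0.056,0,0.01,0.0014,-0.0015,-0.01,0.07,0,0.01,0.0014,-0.0015,-0.01,0.07,0,0.01,0.0014,-0.0015,-0.01,0.07,0,0.01,0.0014,-0.0015,-0.01,0.07,0,0.01,0.0014,-0.0015,-0.01,0.07,0,0.01,0.0014,-0.0015,-0.01,0.07,0]'
python3 -c "
from station import r
print(r.read_state()['torque'].round(2))"
```

```text
t: 35.15
tcp_pos: [579.8, 109.5, 174.5]
orientation: [-0.066, 0.915, 0.029, 0.398]
contact_force: [-16.2, -3.1, 19.2]
finger_gap: 0.519
gripper_force: 65.8
[ 0.02 -0.55 -0.21]
```

```bash

python3 -m pendant '[-0.002,0,0.001,0,0,0,-0.002,0,0.001,0,0,0,-0.002,0,0.001,0,0,0,-0.002,0,0.001,0,0,0,-0.002,0,0.001,0,0,0,-0.002,0,0.001,0,0,0,-0.01,-0.0015,0.009,0,0,0,-0.03,-0.004,0.028,0,0,0,-0.05,-0.007,0.047,0,0,0,-0.07,-0.01,0.065,0,0,0]' -1
python3 -m pendant '[-0.03,-0.004,0.028,0,0,0,-0.07,-0.01,0.065,0,0,0,-0.11,-0.016,0.1,0.01,-0.1,0,-0.14,-0.05,0.13,0.03,-0.2,0,-0.14,-0.1,0.13,0.05,-0.3,0,-0.14,-0.15,0.13,0.07,-0.4,0,-0.14,-0.2,0.13,0.09,-0.6,0,-0.14,-0.25,0.13,0.11,-0.8,0,-0.14,-0.3,0.13,0.13,-0.93,0,-0.14,-0.35,0.13,0.13,-0.93,0]'
python3 - <<'E'
from station import r
from h import *
s=r.read_state();rk=np.load("fit.npz")["rack"]
S=r.read_camera("side");T=r.read_camera("top");pickle.dump((S,T),open("v8.pkl","wb"))
bs=cv2.resize(S["image"][100:240,275:385,::-1],None,fx=4,fy=4,interpolation=cv2.INTER_CUBIC)
bt=cv2.resize(T["image"][100:240,225:310,::-1],None,fx=4,fy=4,interpolation=cv2.INTER_CUBIC)
a=np.radians(21);u=np.array([np.sin(a),0,np.cos(a)]);n=np.array([-np.cos(a),0,np.sin(a)])
C=np.array([np.array([-41.7,40,7.6])+k*np.array([0,23,0])+b*n*10+c*u*300 for k in(-1,1) for b in(-1,1) for c in(0,1)])
W=world(rk,C)
for P,im,o in((S,bs,[275,100]),(T,bt,[225,100])):
    for v in (proj(P,W)-o+.5)*4: cv2.circle(im,tuple(int(q) for q in v),2,(255,0,255),-1)
cv2.imwrite("pics/s8.png",np.hstack([bs,bt]))
R0=down(90+np.degrees(rk[2]),0)
print(*rel(s,[609,-267,250],R0))
E
```

```text
t: 36.4
tcp_pos: [537.7, 103.5, 213.0]
orientation: [-0.067, 0.915, 0.03, 0.397]
contact_force: [0.8, 0.2, 0.5]
finger_gap: 0.997
gripper_force: 0.0
t: 37.65
tcp_pos: [454.0, -112.7, 298.7]
orientation: [-0.06, 0.799, 0.044, 0.596]
contact_force: [-0.3, -0.1, -0.8]
finger_gap: 0.999
gripper_force: 0.0
[ 0.2583 -0.2572 -0.0812] [-0.372  2.536 -0.01 ]
```

View pics/s8.png

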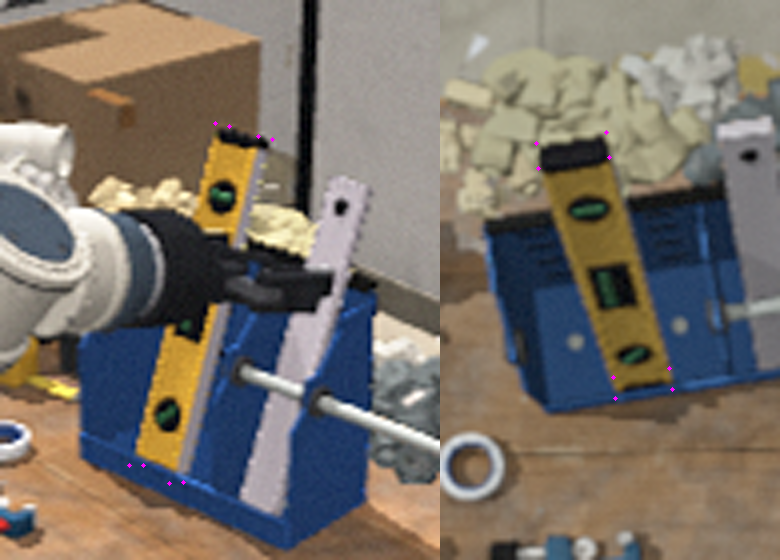

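The level stands alone in the bay, its corners matching the predicted 21° lean in both views. The tool is pitched the wrong way for the knob, so I'll turn it back down while moving there.

```bash

python3 -m pendant '[0,-0.04,0,-0.03,0.2,0,0,-0.09,0,-0.07,0.45,0,0,-0.15,0,-0.1,0.7,0,0,-0.2,0,-0.125,0.85,0,0,-0.25,0,-0.125,0.85,0,0,-0.257,0,-0.125,0.85,0,0,-0.257,0,-0.125,0.85,0,0,-0.257,0,-0.125,0.85,0,0,-0.257,0,-0.125,0.85,0,0,-0.257,0,-0.125,0.85,0]' -1
python3 -m pendant '[0.03,0,0,-0.03,0.2,0,0.06,0,0,-0.07,0.45,0,0.09,0,0,-0.1,0.7,0,0.12,0,0,-0.125,0.85,0,0.12,0,0,-0.125,0.85,0,0.12,0,0,-0.125,0.85,0,0.12,0,0,-0.125,0.85,0,0.12,0,0,-0.125,0.85,0,0.12,0,0,-0.125,0.85,0,0.12,0,0,-0.125,0.85,0]'
python3 - <<'E'
from station import r
from h import *
s=r.read_state();rk=np.load("fit.npz")["rack"]
print(s["joint_pos"].round(2),*rel(s,[609,-267,240],down(90+np.degrees(rk[2]),0)))
E
```

```text
t: 39.0
tcp_pos: [454.4, -264.5, 298.0]
orientation: [-0.068, 0.908, 0.032, 0.411]
contact_force: [0.5, -0.1, 0.5]
finger_gap: 1.0
gripper_force: 0.0
t: 40.25
tcp_pos: [526.3, -265.1, 298.0]
orientation: [-0.073, 0.975, 0.017, 0.208]
contact_force: [0.7, 0.2, -0.2]
finger_gap: 0.998
gripper_force: 0.0
[-0.76  0.13 -0.11  1.07  0.33 -0.87] [ 0.1379 -0.0031 -0.0966] [-0.13   0.831 -0.007]
```

```bash

python3 -m pendant '[0.03,0,0,-0.03,0.2,0,0.07,-0.001,0,-0.07,0.45,0,0.11,-0.003,0,-0.1,0.7,-0.007,0.138,-0.003,-0.03,-0.13,0.831,-0.007,0.138,-0.003,-0.06,-0.13,0.831,-0.007,0.138,-0.003,-0.09,-0.13,0.831,-0.007,0.138,-0.003,-0.097,-0.13,0.831,-0.007,0.138,-0.003,-0.097,-0.13,0.831,-0.007,0.138,-0.003,-0.097,-0.13,0.831,-0.007,0.138,-0.003,-0.097,-0.13,0.831,-0.007]' -1
python3 -m pendant '[0,0,-0.03,0,0,0,0,0,-0.06,0,0,0,0,0,-0.09,0,0,0,0,0,-0.105,0,0,0,0,0,-0.112,0,0,0,0,0,-0.112,0,0,0,0,0,-0.112,0,0,0,0,0,-0.112,0,0,0,0,0,-0.112,0,0,0,0,0,-0.112,0,0,0]'
python3 -m pendant '[0,0,0,0,0,0,0,0,0,0,0,0,0,0,0,0,0,0,0,0,0,0,0,0,0,0,0,0,0,0,0,0,0,0,0,0,0,0,0,0,0,0,0,0,0,0,0,0,0,0,0,0,0,0,0,0,0,0,0,0]' 1
```

```text
t: 41.5
tcp_pos: [609.3, -267.0, 240.5]
orientation: [-0.072, 0.997, -0.0, 0.0]
contact_force: [0.2, 0.9, -0.3]
finger_gap: 1.0
gripper_force: 0.0
t: 42.75
tcp_pos: [609.2, -266.8, 172.5]
orientation: [-0.073, 0.997, 0.0, -0.0]
contact_force: [-0.3, 0.3, 0.2]
finger_gap: 1.0
gripper_force: 0.0
t: 44.0
tcp_pos: [609.2, -266.1, 172.7]
orientation: [-0.073, 0.997, 0.001, 0.0]
contact_force: [-2.2, 5.0, 3.7]
finger_gap: 0.265
gripper_force: 59.4
```

```bash

python3 -m pendant '[-0.002,0.012,0,0,0,0,-0.007,0.045,0,0,0,0,-0.013,0.09,0,0,0,0,-0.019,0.13,0,0,0,0,-0.026,0.175,0,0,0,0,-0.031,0.215,0,0,0,0,-0.035,0.24,0,0,0,0,-0.037,0.252,0,0,0,0,-0.037,0.254,0,0,0,0,-0.037,0.254,0,0,0,0]'
python3 -m pendant '[0,0.003,0,0,0,0,-0.001,0.006,0,0,0,0,-0.001,0.009,0,0,0,0,-0.002,0.012,0,0,0,0,-0.002,0.015,0,0,0,0,-0.002,0.015,0,0,0,0,-0.002,0.015,0,0,0,0,-0.002,0.015,0,0,0,0,-0.002,0.015,0,0,0,0,-0.002,0.015,0,0,0,0]'
```

```text
t: 45.25
tcp_pos: [587.2, -114.3, 172.7]
orientation: [-0.073, 0.997, 0.001, 0.0]
contact_force: [1.6, 1.2, 7.1]
finger_gap: 0.272
gripper_force: 59.8
t: 46.5
tcp_pos: [586.2, -107.5, 172.7]
orientation: [-0.072, 0.997, -0.001, 0.0]
contact_force: [2.0, -7.2, 6.5]
finger_gap: 0.27
gripper_force: 59.9
```

```bash

python3 -m pendant '[0,0.002,0,0,0,0,-0.001,0.004,0,0,0,0,-0.001,0.006,0,0,0,0,-0.001,0.007,0,0,0,0,-0.001,0.007,0,0,0,0,-0.001,0.007,0,0,0,0,-0.001,0.007,0,0,0,0,-0.001,0.007,0,0,0,0,-0.001,0.007,0,0,0,0,-0.001,0.007,0,0,0,0]'
python3 - <<'E'
from station import r
from h import *
S=r.read_camera("side");T=r.read_camera("top")
bs=cv2.resize(S["image"][100:240,265:385,::-1],None,fx=3.8,fy=3.8,interpolation=cv2.INTER_CUBIC)
bt=cv2.resize(T["image"][100:240,225:310,::-1],None,fx=3.8,fy=3.8,interpolation=cv2.INTER_CUBIC)
cv2.imwrite("pics/s9.png",np.hstack([bs,bt]))
E
```

```text
t: 47.75
tcp_pos: [586.2, -107.2, 172.8]
orientation: [-0.07, 0.998, -0.005, 0.0]
contact_force: [3.8, -27.9, 1.8]
finger_gap: 0.266
gripper_force: 60.6
```

View pics/s9.png

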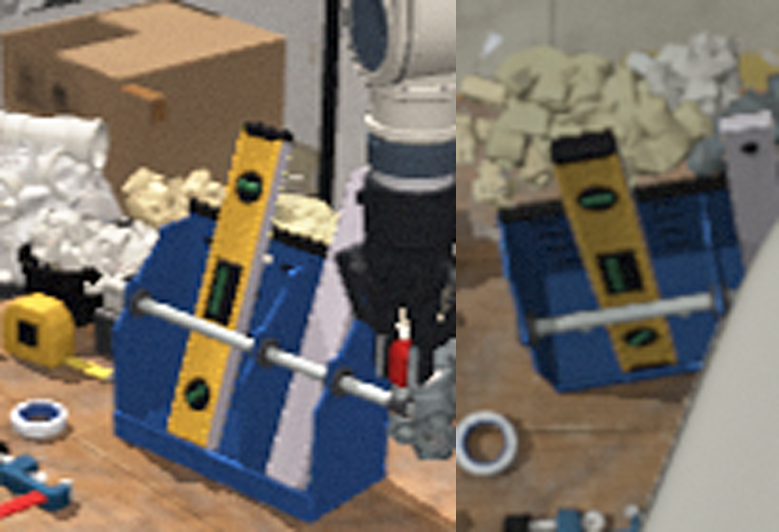

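The bar is home across both bays in front of the level, at a hard stop after 160 mm of travel. I'll release the knob and retreat.

```bash

python3 -m pendant '[0,0,0,0,0,0,0,0,0,0,0,0,0,0,0,0,0,0,0,0,0,0,0,0,0,0,0,0,0,0,0,0,0.005,0,0,0,0,0,0.05,0,0,0,0,0,0.1,0,0,0,0,0,0.15,0,0,0,0,0,0.16,0,0,0]' -1
python3 -m pendant '[-0.05,-0.03,0,0,0,0,-0.1,-0.06,0,0,0,0,-0.15,-0.1,0,0,0,0,-0.2,-0.15,0,0,0,0,-0.25,-0.2,0,0,0,0,-0.28,-0.25,0,0,0,0,-0.28,-0.25,0,0,0,0,-0.28,-0.25,0,0,0,0,-0.28,-0.25,0,0,0,0,-0.28,-0.25,0,0,0,0]'
python3 - <<'E'
from station import r
from h import *
T=r.read_camera("top");T0=pickle.load(open("top0.pkl","rb"));S=r.read_camera("side")
def red(p,box):
    c0,c1,r0,r1=box;i=p["image"][r0:r1,c0:c1].astype(int);m=(i[...,0]>110)&(i[...,1]<60)&(i[...,2]<60)
    y,x=np.nonzero(m);return np.array([x.mean()+c0,y.mean()+r0])
for P,b in((T,(335,360,155,180)),(S,(360,382,180,206))): print(red(P,b))
k=tri([(T,red(T,(335,360,155,180))),(S,red(S,(360,382,180,206)))]);print("knob",k)
d=np.abs(T["image"].astype(int)-T0["image"]).max(2)[100:290,180:300]
for th in("tape_measure","tee","tube_cutter","straightedge_mid"):
    for m in r.masks_of(T,th)[:1]: print(th,m["point"])
cv2.imwrite("pics/s10.png",np.hstack([cv2.resize(S["image"][100:260,230:390,::-1],None,fx=2.5,fy=2.5),cv2.resize(T["image"][100:260,190:350,::-1],None,fx=2.5,fy=2.5)]))
E
```

```text
t: 49.1
tcp_pos: [585.8, -101.3, 270.6]
orientation: [-0.073, 0.997, -0.0, 0.002]
contact_force: [0.6, 0.3, 0.2]
finger_gap: 1.0
gripper_force: 0.0
t: 50.35
tcp_pos: [417.6, -250.6, 268.3]
orientation: [-0.073, 0.997, 0.0, -0.0]
contact_force: [-0.2, -0.0, -0.3]
finger_gap: 1.0
gripper_force: 0.0
[343.30188679 166.71698113]
[370.94444444 195.25      ]
knob [ 588.04305093 -108.33497482  160.19296385]
tape_measure [197.7, 185.9]
tee [205.4, 230.1]
tube_cutter [255.7, 235.8]
straightedge_mid [307.7, 156.0]
```

View pics/s10.png

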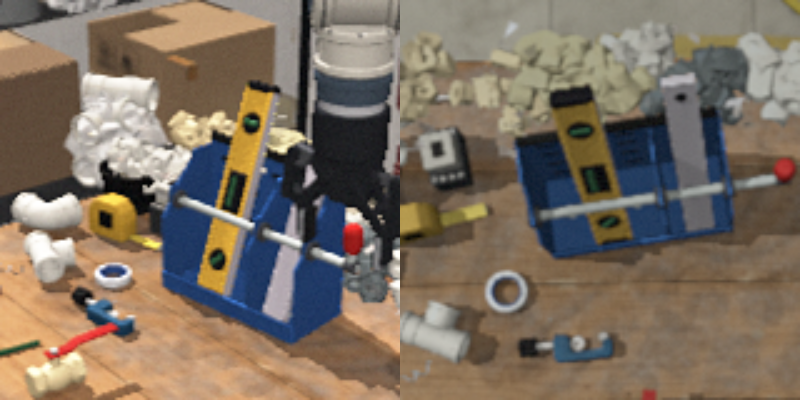

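```bash
python3 -c "
from station import r
print(r.finish_job())"
```

```text
the job is handed in; nothing more can be done
None
```

The yellow level is in the wide bay, foot at the lip and leaning on the bead, let go before the bar was slid fully home in front of it; other things look unmoved, and I handed in at about 50 s (the judge's result was not shown).

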